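Shut the tube incubator and start it

TASK

With the fingertips, push the incubator's open drawer fully shut and push the thick sliding cover on its top fully shut over the tube well. Only when both are shut, press the larger of the two buttons on the hand control all the way down and let it go. Leave the small button alone, do not lift or shove the control, and leave everything else on the bench where it stands.

Things in the scene. Friction and masses are not known exactly. Their poses are not given: they have to be found in the camera images.
- incubator: grey bench-top tube incubator, fixed to the bench: 220 mm deep (x), 300 mm wide (y), flat deck 115 mm above the bench. Origin at the centre of its underside, on the bench; -x is its front (roughly towards the robot), +y its left side seen from the robot, z up
- drawer (a joint): how far the drawer is pulled out of the incubator's front, in m: 0 fully shut, up to 0.095; slides along the incubator's x (pushed towards +x to shut), friction about 2.5 N plus damping of 12 N per m/s, stays where it is left, rigid stop when shut
- drawer_front (a point): centre of the outer face of the drawer's plain white front panel (180 mm wide, 65 mm tall, from 20 to 85 mm above the bench, no handle); moves with the drawer, axes as the incubator's
- cover (a joint): how far the sliding cover is open, in m: 0 fully shut over the well, up to 0.09; slides along the incubator's y (pushed towards -y to shut), friction about 1.5 N plus damping of 8 N per m/s, stays where it is left, rigid stop when shut
- cover_side (a point): centre of the cover's +y side face, the one to push. The cover is a white slab with a dark window 100 x 100 mm, 22 mm thick, with a flat top 138 mm above the bench, lying 1 mm over the deck; this point is 127 mm above the bench; moves with the cover, axes as the incubator's. The deck beside it on the +y side is flat and free
- control: hand control: loose grey box 80 mm (x) x 110 mm (y), top face 47 mm above the bench, 0.5 to 0.9 kg, rubber foot, standing left or right of the incubator. Origin at the centre of its underside. Two black round buttons on top: the large one at +25 mm along its y, the small one at -30 mm
- start (a joint): travel of the large button (32 mm diameter) in m: 0 up, 0.006 fully down; springs back; about 1 N to start and 5 N to bottom
- start_top (a point): centre of the top face of the large button, 60 mm above the bench when up
- small_button (a joint): travel of the small button (16 mm diameter, top 60 mm above the bench, 55 mm from the large one) in m: 0 up, 0.006 fully down; not to be pressed
- rack: blue rack of capped tubes, 90 x 120 mm, 44 mm tall, loose, standing on the other side of the incubator from the control; origin at the centre of its underside
- vial: small screw-cap jar, diameter 36 mm, 70 mm tall, loose, beside the open drawer; origin at the centre of its underside
- tip_box: box of pipette tips, 122 x 87 mm, 68 mm tall, loose; origin at the centre of its underside
- beaker: glass beaker, diameter 80 mm, 95 mm tall, loose; origin at the centre of its underside
- pipette: hand pipette lying on the bench near the robot, about 265 mm long, 26 mm tall, loose; origin in its body, on the bench
- storage_box: small cardboard box, 40 x 60 mm, 30 mm tall, loose, standing on the back of the incubator deck; origin at the centre of its underside
Not all that is in view belongs to the job. What is shaped like the control but turquoise is not meant.

How it is judged (in metres and radians):
On the way, in this order (a step that is already met when the one before it is completed fails the run):
1. the drawer and the cover are both fully shut (value of joint each of drawer, cover below 0.004 m), for 0.2 s.
2. the large button is pressed down (value of joint start above 0.0045 m), for 0.05 s.
At the end, for the whole second after the job is handed in: drawer and cover within 4 mm of fully shut, large button released after being pressed at least 4.5 mm, control standing level on the bench within 30 mm of where it stood, every other loose thing within 30 mm of where it stood (all of step 1 and value of joint start below 0.002 m and height (world z) of control below 0.006 m and distance of each of control, rack, vial, tip_box, beaker, pipette, storage_box from where it was at the start of the episode below 0.03 m and angle between control's own z axis and vertical below 0.1 rad and linear speed of control below 0.02 m/s); the robot touches nothing.
It fails at once if the large button is pressed while the drawer or the cover is open (value of joint start above 0.003 m and value of joint any of drawer, cover above 0.006 m).
It fails at once if the small button is pressed (value of joint small_button above 0.003 m).
It fails at once if the control is lifted, tipped or shoved more than 30 mm (height (world z) of control above 0.012 m or angle between control's own z axis and vertical above 0.2 rad or distance of control from where it was at the start of the episode above 0.03 m).
It fails at once if something else on the bench is lifted, knocked or moved more than 30 mm (distance of any of rack, vial, tip_box, beaker, pipette, storage_box from where it was at the start of the episode above 0.03 m).
It also fails if it takes over 58 s, if anything falls off the work surface, if the arm or the gripper's body presses on something with over 40 N, if the wrist force passes 120 N, or if a joint passes its speed limit or range.

ROBOT

A 6-joint arm with a two-finger parallel gripper is mounted at the origin on the work surface. World frame = base frame: x ahead of the robot, y to its left, z up, the work surface at z = 0. Lengths are in mm, angles in rad, forces in N, time in s.
With the tool pointing down it reaches from about 400 to 925 mm from the base axis. Payload 12.5 kg.
Tool frame: the origin (TCP) lies midway between the tips of the shut fingers; the grasp point (between the pads) lies 19 mm behind it; z points along the fingers, y is the line along which they close (so a half turn about z gives the same grasp; the last joint's range is limited). The gripper opens to 95 mm and grips with 3 to 60 N. Pads are 20 mm wide; open, the fingers measure 119 mm over their backs; the gripper's body (75 mm by 180 mm) begins 59 mm behind the grasp point.
Start: joints at [-1.446, 0.491, 1.559, -0, 1.092, -0.106], TCP at [142.995, -608.44, 214.661] pointing down, gripper open.
Joint ranges: [-3.1, 3.1], [-0.84, 2.19], [0.05, 2.79], [-1.13, 4.28], [0.06, 2.93], [-2.69, 2.69]. Speed limits (rad/s): [2.22, 2.22, 2.79, 3.14, 3.14, 3.14].

INTERFACE

Orientations are given as [roll, pitch, yaw] about the fixed x, y, z axes, in that order (R = Rz(yaw) Ry(pitch) Rx(roll)).
In Python, from cell import env gives the robot as it stands.
- The arm moves only by the tool arm_command, never from a script. Its argument "targets" is a list of rows, each a list of 5 numbers: the shift along the tool's x, y, z in mm, then the turn about the tool's z in degrees, then the opening, from 0 (shut) to 1 (fully open). In form: [[tx, ty, tz, roll, fingers], ...]. A call has 1 to 5 rows; each row is the pose to reach, as a shift and turn from the pose commanded when the call began, along the tool's axes at that moment; what a row does not reach only later rows make up. A row lasts 1/10 s, in which the tool goes at most 50 mm and 8.59 degrees, less where a joint would pass 70% of its speed; a pose out of reach is approached as far as the arm can. A call with a gripper value outside its range is refused whole. The fingers move at their own pace and stop on an object; the grip force is fixed at half the most. Time passes only in rows, so rows that repeat a pose let the fingers close. It gives the time, the measured TCP pose, the force, the opening and the grip force at its end, in the units of the state.
- env.state(): the state, without advancing time (a new reading comes with each control period).
- env.read_camera(name): name is "scene" or "top"; returns a dict with "frame" (384x512x3 uint8, red, green, blue), "vertical_fov" (degrees; the focal length in pixels is half the picture's height over the tangent of half this angle, whatever the lens; pixels are square), "cx", "cy" (the principal point, pixels), "world_from_camera" (4x4, takes a point from camera to world coordinates). Camera axes: x right, y down, z forward; pixel columns grow to the right and rows downward; lengths in mm; the calibration is good to about 2 mm. A picture is of the moment at which its call begins. There is no depth.
- env.job_done(): hands the job in; it is judged then, once.
The state is a dict: "t": time; "joints": joint angles; "qvel": joint speeds; "tau": joint torques, N m; "eef_pos": TCP position; "tcp_rot": TCP orientation; "ft_force": force on the tool from outside, world axes, zero at the start; "moment": the same for the moment, N m; "opening": opening from 0.0 (shut) to 1.0 (fully open); "grip_force": force on a finger pad.
Only numpy, scipy, OpenCV 4.12 (cv2) and the standard library are available. Lean on these libraries where they do the work, as an engineer would, in place of code of your own. Each camera call takes 0.05 s, during which the arm holds its last target. There are 200 camera calls.

## Working session

There is one attempt and no reset: what is moved stays moved. The work goes in short steps, Python scripts to look and compute and a tool call to move; the robot and the scene stay as the last step left them, time stands still between calls to the robot, and variables do not carry over. Pictures are saved under pics/ and viewed, at most 10 in all, crops included, and the job is handed in when it is done.

Besides the shell and the picture viewer there is one more tool, called after ">>>" as a command line: name --pt "numbers of a row" for each row, then --argument value for the rest. arm_command: Moves the arm, as the interface text tells. Its arguments: {"type":"object","properties":{"targets":{"type":"array","items":{"type":"array","items":{"type":"number"}}}},"required":["targets"]}

```bash
mkdir -p pics; cat > h.py <<'E'
from cell import env
import numpy as np, cv2
def snap(n,f):
    c=env.read_camera(n); cv2.imwrite(f,cv2.resize(c['frame'][:,:,::-1],(800,600),interpolation=cv2.INTER_CUBIC))
    np.savez(n+'.npz',**{k:c[k] for k in('vertical_fov','cx','cy','world_from_camera')}); return c
def px(n,u,v,z,s=800/512):
    c=np.load(n+'.npz'); u=(u+.5)/s-.5; v=(v+.5)/s-.5
    f=192/np.tan(np.radians(c['vertical_fov'])/2); T=c['world_from_camera']
    d=T[:3,:3]@np.array([(u-c['cx'])/f,(v-c['cy'])/f,1]); o=T[:3,3]
    return (o+d*(z-o[2])/d[2])[:2].round(1)
E
python3 - <<'E'
from h import *
for n in('top','scene'):
    c=snap(n,f'pics/{n}0.png'); print(n,c['vertical_fov'],c['cx'],c['cy'],c['world_from_camera'].round(2).tolist())
print(env.state())
E
```

```text
top 56.85204570950496 253.09105570636058 192.6998837650369 [[0.02, -1.0, 0.07, 428.28], [-1.0, -0.02, -0.01, 18.73], [0.01, -0.07, -1.0, 1202.73], [0.0, 0.0, 0.0, 1.0]]
scene 44.91278199322859 250.48421652722405 189.35871585785867 [[-0.59, 0.61, -0.53, 1231.8], [0.81, 0.43, -0.41, 517.89], [-0.02, -0.67, -0.74, 1078.83], [0.0, 0.0, 0.0, 1.0]]
{'t': 0.1, 'joints': array([-1.44558193e+00,  4.91496188e-01,  1.55935340e+00, -1.73639699e-05,
        1.09170166e+00, -1.05639147e-01]), 'qvel': array([ 0.00032245, -0.00054917,  0.00158066,  0.00049694, -0.00099639,
       -0.00012738]), 'tau': array([ 2.30412974e-03, -6.13623405e+01, -2.58605701e+01,  6.93910453e-02,
        4.70281765e-02, -5.62766218e-05]), 'eef_pos': array([ 142.97461759, -608.22318787,  214.13419584]), 'tcp_rot': array([-3.14063777e+00, -8.57618613e-05,  2.30861516e-01]), 'ft_force': array([0.05999219, 0.49740408, 1.1811526 ]), 'moment': array([ 0.0124935 ,  0.01517314, -0.03691736]), 'grip_force': 0.0, 'opening': 0.9996025477679493}
```

View pics/top0.png

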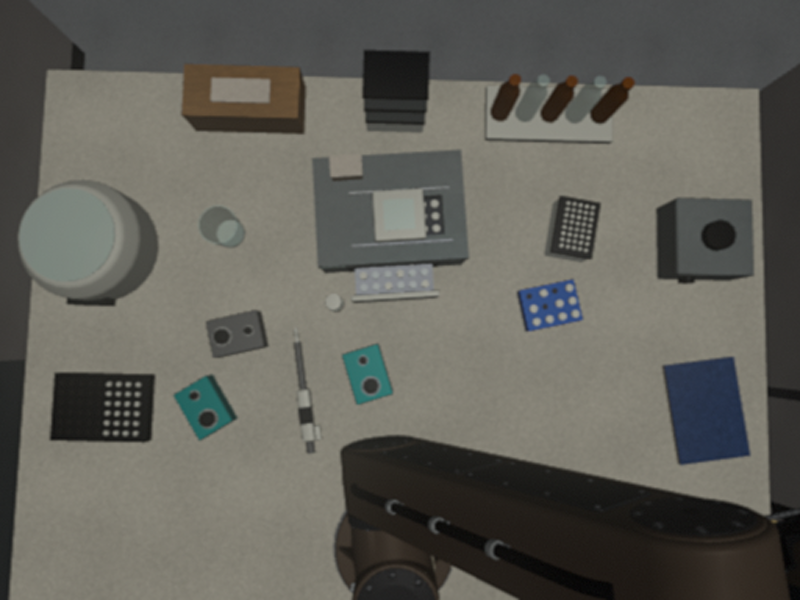

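View pics/scene0.png

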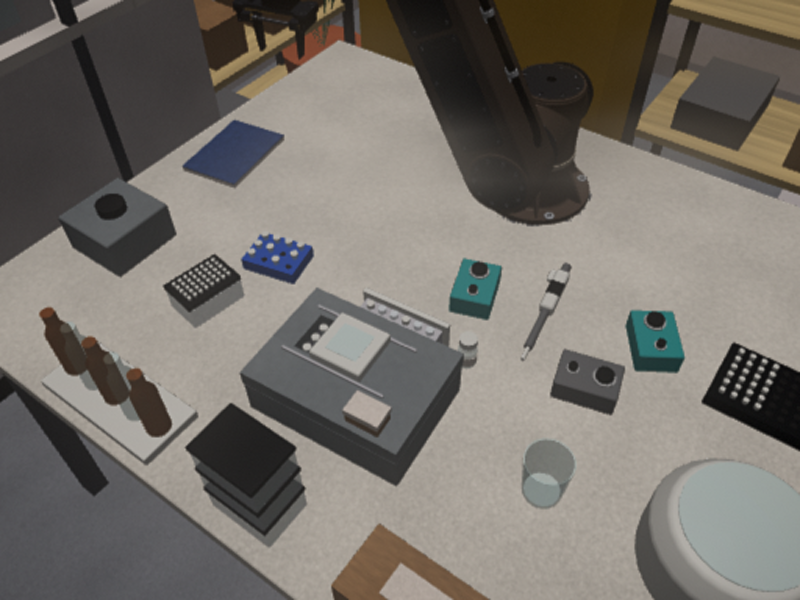

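The top view shows the incubator deck with corners at about (313,158), (460,150), (467,258) and (320,268). The drawer panel's top edge runs (352,299)–(438,293), the cover spans (373–425, 190–240), and the storage box is at (346,166). The grey control has its large button at (221,336) and small one at (247,330). The vial is at (334,302).

```bash
python3 - <<'E'
from h import *
P=lambda l,u,v,z,n='top':print(l,px(n,u,v,z))
for a in[(313,158),(460,150),(467,258),(320,268)]:P('deck',*a,115)
P('drawerL',352,299,85);P('drawerR',438,296,85)
for a in[(373,192),(421,189),(426,236),(377,241)]:P('cover',*a,138)
P('big',221,336,60);P('small',247,330,60);P('vial',334,302,70);P('storage',346,166,145)
P('ctl',206,320,47);P('ctl',262,311,47);P('ctl',267,345,47);P('ctl',213,357,47)
P('pip tip',297,333,10);P('tealtop',346,352,47);P('tealtop',378,345,47)
for l,u,v,z in[('big',606,375,60),('small',573,367,60),('vial',468,340,70),('cov',389,347,138),('cov',360,375,138),('deck',462,358,115),('deck',396,452,115),('drawerL',448,326,85),('drawerR',364,291,85),('deck',316,290,115)]:P('S '+l,u,v,z,'scene')
E
```

```text
deck [793.  182.4]
deck [ 817.1 -112.1]
deck [ 598.5 -129.1]
deck [571.5 161.1]
drawerL [513.9  98.4]
drawerR [524.1 -75.4]
cover [720.5  59.6]
cover [728.8 -34.1]
cover [636.1 -45.6]
cover [623.9  49.4]
big [433.4 366.5]
small [446.9 313.9]
vial [508.1 136.1]
storage [768.7 113.2]
ctl [466.  403.1]
ctl [487.4 287.7]
ctl [417.  274.5]
ctl [389.8 385. ]
pip tip [443.8 219.5]
tealtop [406.3 110.4]
tealtop [422.3  44.4]
S big [437.8 368.2]
S small [454.9 314.8]
S vial [515.8 139.1]
S cov [651.1  66.8]
S cov [723.2  62.4]
S deck [585.7 168.2]
S deck [791.4 182. ]
S drawerL [520.  99.]
S drawerR [539.  -74.3]
S deck [ 607.9 -129. ]
```

>>> arm_command --pt "40 -20 0 5 0" --pt "80 -40 0 9.5 0" --pt "120 -60 0 9.5 0" --pt "160 -80 0 9.5 0" --pt "200 -100 0 9.5 0"

```text
t: 0.6
eef_pos: [315.9, -464.0, 214.5]
tcp_rot: [-3.141, 0.0, 0.065]
ft_force: [0.5, -0.7, -0.2]
opening: 0.639
grip_force: 0.0
```

>>> arm_command --pt "18 -46 0 0 0" --pt "36 -92 0 0 0" --pt "54 -138 0 0 0" --pt "72 -184 0 0 0" --pt "90 -230 0 0 0"

```text
t: 1.1
eef_pos: [389.8, -228.0, 214.5]
tcp_rot: [-3.142, 0.0, 0.065]
ft_force: [1.8, 0.7, 0.5]
opening: 0.217
grip_force: 0.0
```

>>> arm_command --pt "20 -46 0 0 0" --pt "40 -92 0 0 0" --pt "60 -138 0 0 0" --pt "80 -184 20 0 0" --pt "96 -230 60 0 0"

```text
t: 1.6
eef_pos: [468.3, -5.1, 166.0]
tcp_rot: [3.141, -0.004, 0.066]
ft_force: [1.4, -0.1, -0.7]
opening: 0.003
grip_force: 0.0
```

```bash
python3 - <<'E'
from h import *
snap('scene','pics/scene1.png'); print(env.state()['eef_pos'],env.state()['opening'])
E
```

```text
[466.58128002  -1.36923143 161.00348248] 0.006254460688419744
```

View pics/scene1.png

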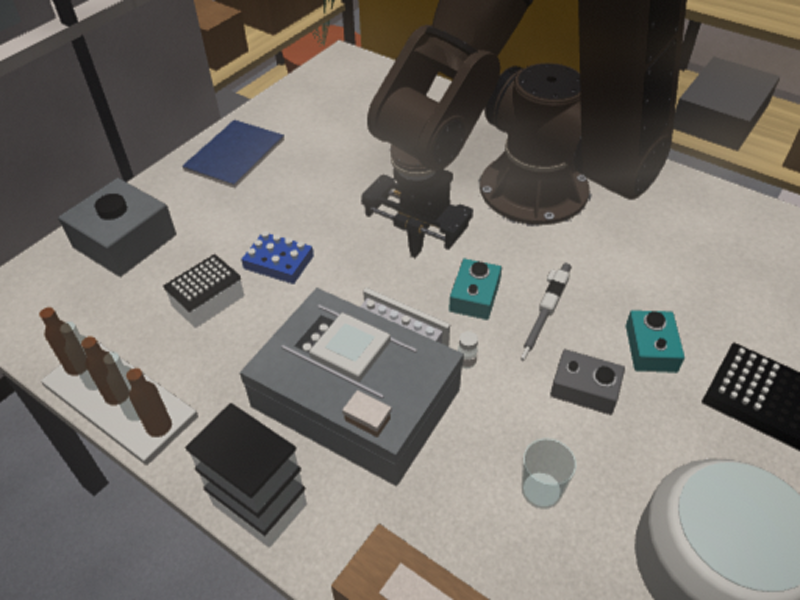

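The picture shows the shut fingers at about (416,250), in front of the drawer panel and clear of everything. I'll lower them now.

>>> arm_command --pt "0 -5 40 0 0" --pt "0 -10 80 0 0" --pt "0 -10 97 0 0" --pt "0 -10 97 0 0" --pt "0 -10 97 0 0"

```text
t: 2.15
eef_pos: [466.3, 2.6, 68.5]
tcp_rot: [-3.142, 0.001, 0.065]
ft_force: [-0.1, 0.4, 0.7]
opening: 0.006
grip_force: 0.0
```

>>> arm_command --pt "15 0 0 0 0" --pt "30 0 0 0 0" --pt "40 0 0 0 0" --pt "50 0 0 0 0" --pt "60 0 0 0 0"

```text
t: 2.65
eef_pos: [526.2, 6.6, 68.9]
tcp_rot: [3.142, 0.0, 0.065]
ft_force: [-3.9, 0.4, 2.7]
opening: 0.005
grip_force: 1.9
```

>>> arm_command --pt "8 0 0 0 0" --pt "16 0 0 0 0" --pt "24 0 0 0 0" --pt "30 0 0 0 0" --pt "30 0 0 0 0"

```text
t: 3.15
eef_pos: [557.1, 8.5, 68.2]
tcp_rot: [3.141, -0.001, 0.065]
ft_force: [-0.9, 0.3, 0.6]
opening: 0.004
grip_force: 0.0
```

>>> arm_command --pt "4 0 0 0 0" --pt "8 0 0 0 0" --pt "11 0 0 0 0" --pt "14 0 0 0 0" --pt "14 0 0 0 0"

```text
t: 3.65
eef_pos: [564.1, 9.3, 68.0]
tcp_rot: [-3.141, 0.014, 0.066]
ft_force: [-30.9, -5.5, 20.8]
opening: 0.006
grip_force: 15.7
```

>>> arm_command --pt "-20 0 0 0 0" --pt "-45 0 0 0 0" --pt "-45 0 -45 0 0" --pt "-45 0 -90 0 0" --pt "-45 0 -132 0 0"

```text
t: 4.15
eef_pos: [525.5, 6.4, 202.5]
tcp_rot: [3.141, -0.002, 0.065]
ft_force: [0.3, 1.1, -0.5]
opening: 0.007
grip_force: 0.0
```

>>> arm_command --pt "0 0 0 0 0" --pt "30 -20 0 0 0" --pt "65 -40 0 0 0" --pt "100 -60 0 0 0" --pt "135 -80 0 0 0"

```text
t: 4.65
eef_pos: [656.1, 96.1, 199.6]
tcp_rot: [3.141, -0.0, 0.065]
ft_force: [0.6, 0.5, 0.7]
opening: 0.002
grip_force: 0.0
```

```bash
python3 - <<'E'
from h import *
snap('scene','pics/scene2.png'); print(env.state()['eef_pos'],env.state()['opening'])
E
```

```text
[659.79518965  98.82758254 199.01567398] 0.007648925440566205
```

View pics/scene2.png

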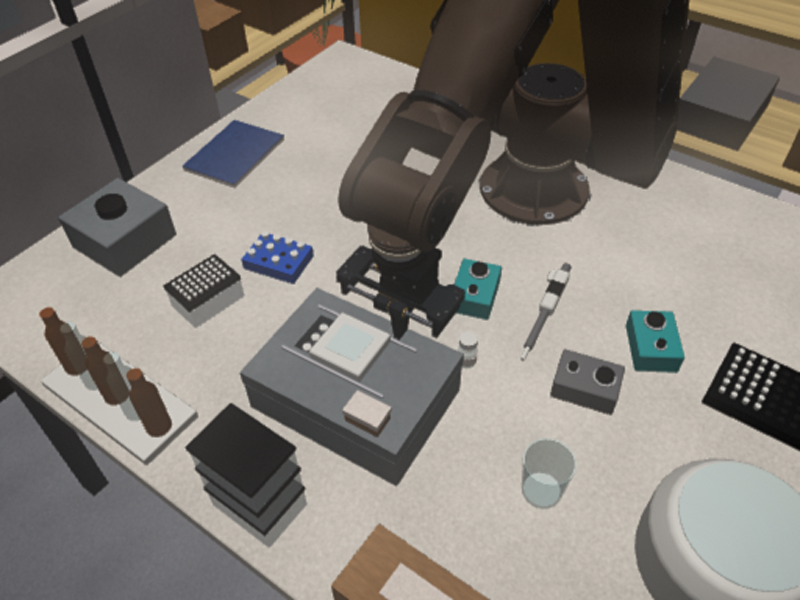

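The finger tip is at about (400,332), above the free deck on the cover's +y side, with the storage box (366,410) clear of it. I'll lower it and push the cover.

>>> arm_command --pt "10 0 30 0 0" --pt "10 0 60 0 0" --pt "10 0 74 0 0" --pt "10 0 74 0 0" --pt "10 0 74 0 0"

```text
t: 5.2
eef_pos: [665.0, 95.7, 127.0]
tcp_rot: [3.141, -0.001, 0.065]
ft_force: [0.0, -0.5, 0.7]
opening: 0.01
grip_force: 0.0
```

>>> arm_command --pt "0 8 0 0 0" --pt "0 18 0 0 0" --pt "0 28 0 0 0" --pt "0 38 0 0 0" --pt "0 46 0 0 0"

```text
t: 5.7
eef_pos: [667.9, 48.8, 126.8]
tcp_rot: [-3.141, -0.001, 0.064]
ft_force: [0.7, 2.7, 1.4]
opening: 0.003
grip_force: 1.1
```

>>> arm_command --pt "0 7 0 0 0" --pt "0 14 0 0 0" --pt "0 20 0 0 0" --pt "0 25 0 0 0" --pt "0 25 0 0 0"

```text
t: 6.2
eef_pos: [669.1, 24.2, 126.1]
tcp_rot: [3.141, 0.001, 0.065]
ft_force: [-0.0, 0.3, -0.2]
opening: 0.005
grip_force: 0.0
```

>>> arm_command --pt "0 5 0 0 0" --pt "0 10 0 0 0" --pt "0 14 0 0 0" --pt "0 14 0 0 0" --pt "0 14 0 0 0"

```text
t: 6.7
eef_pos: [669.7, 15.1, 126.1]
tcp_rot: [-3.136, 0.0, 0.065]
ft_force: [0.3, 25.3, 0.9]
opening: 0.006
grip_force: 12.7
```

>>> arm_command --pt "0 -15 0 0 0" --pt "0 -40 0 0 0" --pt "0 -40 -45 0 0" --pt "0 -40 -80 0 0" --pt "0 -40 -80 0 0"

```text
t: 7.2
eef_pos: [669.2, 50.9, 211.4]
tcp_rot: [3.14, -0.008, 0.065]
ft_force: [-0.5, -0.5, -0.5]
opening: 0.006
grip_force: 0.0
```

>>> arm_command --pt "-20 -40 0 0 0" --pt "-40 -80 0 0 0" --pt "-60 -120 0 0 0" --pt "-80 -160 0 0 0" --pt "-100 -200 0 0 0"

```text
t: 7.7
eef_pos: [553.5, 244.9, 205.6]
tcp_rot: [3.141, 0.001, 0.065]
ft_force: [0.5, 0.6, 0.3]
opening: 0.005
grip_force: 0.0
```

```bash
python3 - <<'E'
from h import *
snap('top','pics/top3.png');snap('scene','pics/scene3.png'); s=env.state(); print(s['eef_pos'],s['tcp_rot'])
E
```

```text
[551.9510111  247.38645361 205.79090261] [3.14139113e+00 1.34697363e-03 6.92054611e-02]
```

View pics/top3.png

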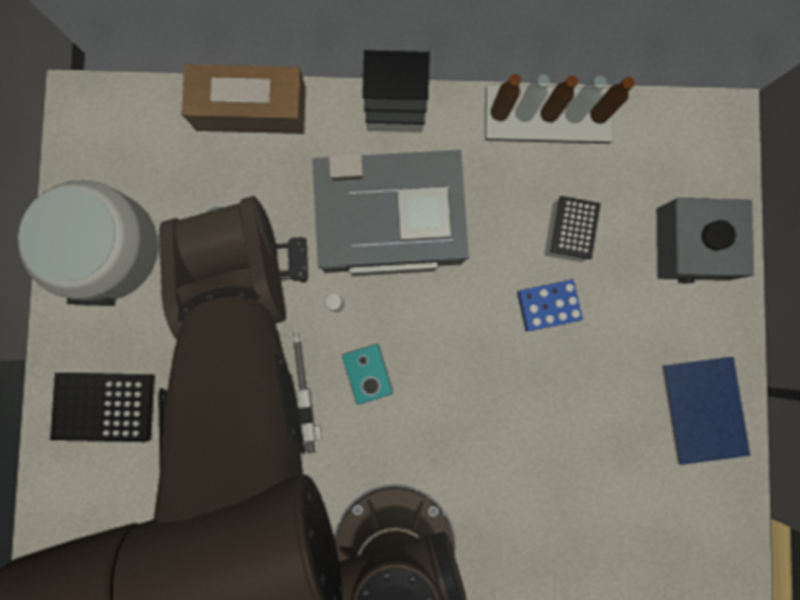

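View pics/scene3.png

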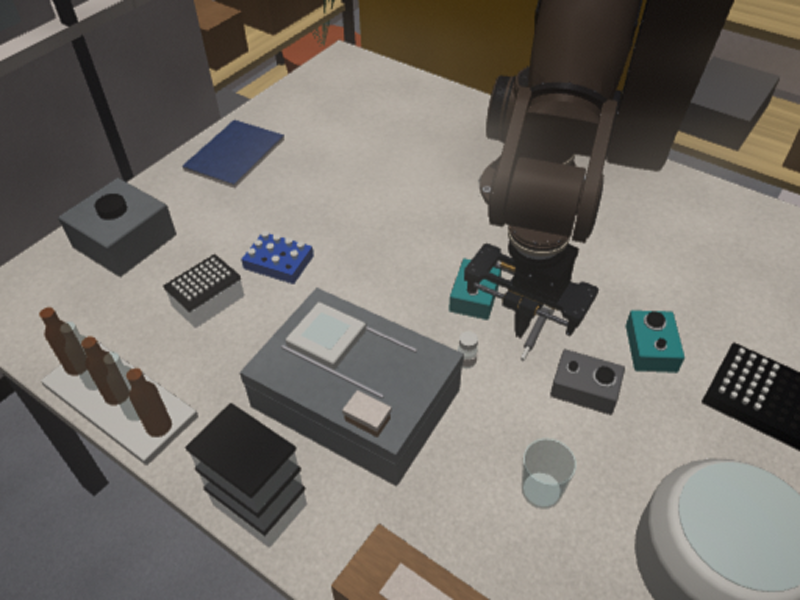

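The cover now lies over the well (top view, 398–450 / 188–238), and the drawer panel sits against the incubator front (row ~267). The control is unmoved, with its large button at (606,375) in the scene view. Next I'll go above the large button.

>>> arm_command --pt "-36 -43 0 0 0" --pt "-72 -86 0 0 0" --pt "-108 -129 0 0 0" --pt "-108 -129 45 0 0" --pt "-108 -129 85 0 0"

```text
t: 8.3
eef_pos: [437.0, 367.0, 120.4]
tcp_rot: [-3.141, -0.002, 0.068]
ft_force: [0.6, -0.3, -0.8]
opening: 0.004
grip_force: 0.0
```

>>> arm_command --pt "0 0 0 0 0" --pt "0 0 0 0 0"

```text
t: 8.5
eef_pos: [439.1, 365.2, 121.5]
tcp_rot: [3.141, 0.001, 0.064]
ft_force: [0.8, -0.5, 0.6]
opening: 0.004
grip_force: 0.0
```

```bash
python3 - <<'E'
from h import *
print(px('scene',523,335,206))
c=snap('scene','pics/x.png'); s=env.state(); print(s['eef_pos'],s['tcp_rot'],s['ft_force'])
f=c['frame'][180:300,320:480,::-1]; cv2.imwrite('pics/crop4.png',cv2.resize(f,(800,600),interpolation=cv2.INTER_CUBIC))
T=np.linalg.inv(c['world_from_camera']); F=192/np.tan(np.radians(c['vertical_fov'])/2)
for p in[list(s['eef_pos']),[*s['eef_pos'][:2],60]]:
    q=T[:3,:3]@p+T[:3,3]; print(((q[0]/q[2]*F+c['cx']-320)*5+2).round(),((q[1]/q[2]*F+c['cy']-180)*5+2).round())
E
```

```text
[555.4 253.9]
[439.72970928 365.48851011 122.47773699] [-3.14128854e+00 -1.13436848e-03  6.41636541e-02] [1.37712838 0.01285302 0.36727181]
358.0 230.0
334.0 301.0
```

View pics/crop4.png

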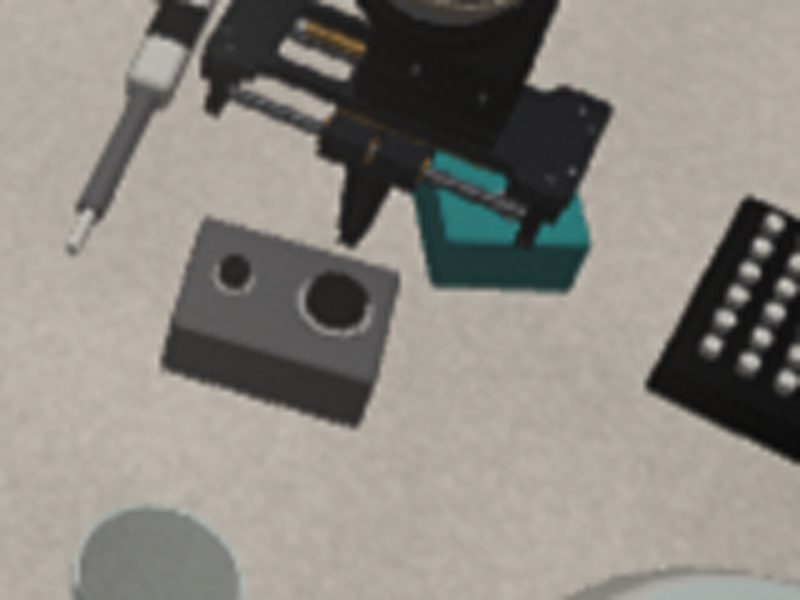

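In the crop the large button's centre is at about (337,298). The TCP projected down to button height lands at (334,301), which is well aligned, so I'll press.

>>> arm_command --pt "0 0 30 0 0" --pt "0 0 52 0 0" --pt "0 0 58 0 0" --pt "0 0 58 0 0"

```text
t: 8.95
eef_pos: [439.4, 365.5, 64.2]
tcp_rot: [-3.141, -0.001, 0.064]
ft_force: [-1.1, 0.8, 0.1]
opening: 0.001
grip_force: 0.0
```

>>> arm_command --pt "0 0 4 0 0" --pt "0 0 7 0 0" --pt "0 0 9 0 0" --pt "0 0 9 0 0"

```text
t: 9.35
eef_pos: [439.5, 366.0, 54.9]
tcp_rot: [-3.141, -0.002, 0.065]
ft_force: [3.2, -0.2, 4.0]
opening: 0.003
grip_force: 2.3
```

>>> arm_command --pt "0 0 2 0 0" --pt "0 0 4 0 0" --pt "0 0 4 0 0"

```text
t: 9.65
eef_pos: [439.6, 366.1, 53.4]
tcp_rot: [-3.14, -0.003, 0.065]
ft_force: [-3.2, -5.2, 34.8]
opening: 0.003
grip_force: 17.4
```

Bottomed out at 35 N, so the button is fully down. I'll release it and lift away.

>>> arm_command --pt "0 0 -8 0 0" --pt "0 0 -20 0 0" --pt "0 0 -60 0 0" --pt "0 0 -110 0 0" --pt "0 0 -150 0 0"

```text
t: 10.15
eef_pos: [438.1, 365.6, 202.8]
tcp_rot: [3.141, 0.0, 0.065]
ft_force: [0.0, -0.2, -0.2]
opening: 0.009
grip_force: 0.0
```

>>> arm_command --pt "0 0 0 0 0" --pt "0 0 0 0 0" --pt "0 0 0 0 0"

```text
t: 10.45
eef_pos: [437.9, 365.3, 199.0]
tcp_rot: [3.14, 0.002, 0.065]
ft_force: [0.2, 0.4, -0.1]
opening: 0.001
grip_force: 0.0
```

```bash
python3 - <<'E'
from h import *
snap('scene','pics/scene5.png'); s=env.state(); print(s['eef_pos'],s['ft_force'])
E
```

```text
[437.9248975  365.28618342 198.7894208 ] [-0.31373424  0.47627036 -0.77910712]
```

View pics/scene5.png

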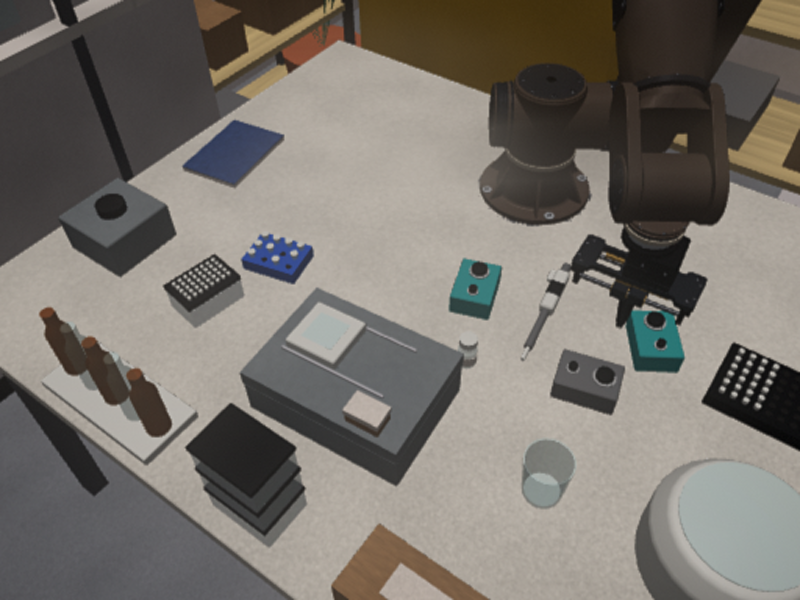

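The control (588,380), vial (468,347) and all the other items stand where they were, the cover and drawer are shut, and the arm is clear. I'm handing the job in.

```bash
python3 -c "
from cell import env
print(env.job_done())"
```

```text
the job is handed in; nothing more can be done
None
```

I pushed the drawer and the cover shut to their stops, then pressed the large button to the bottom and released it; the job is handed in (no verdict was returned), and the last picture showed nothing else moved.

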